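Raise the telescopic shop sign and hold it up

ROBOT

A 7-joint arm with a two-finger parallel gripper is mounted at the origin on a cart in front of the work surface, level with it; the furniture and walls round the work are solid. World frame = base frame: x ahead of the robot, y to its left, z up, the work surface at z = 0. Lengths are in m, angles in rad, forces in N, time in s.
With the tool pointing down it reaches from about 0.35 to 0.775 m from the base axis. Payload 3.1 kg.
Tool frame: the origin (TCP) lies midway between the tips of the shut fingers; the grasp point (between the pads) lies 19 mm behind it; z points along the fingers, y is the line along which they close (so a half turn about z gives the same grasp; the last joint's range is limited). The gripper opens to 85 mm and grips with 20 to 120 N. Pads are 22 mm wide; open, the fingers measure 114 mm over their backs; the gripper's body (76 mm by 85 mm) begins 54 mm behind the grasp point. The pads swing forward as they close: fully open they stand 13 mm farther back than shut.
Start: joints at [-1.361, 0.311, 0.014, 1.512, -0.004, 1.319, -0.027], TCP at [0.137, 0.533, 0.231] pointing down, gripper open.
Joint ranges: [-2.7, 2.7], [-0.3, 1.91], [-1.27, 1.3], [0.12, 2.57], [-1.44, 4.58], [0.2, 2.03], [-3.05, 3.05]. Speed limits (rad/s): [2.79, 2.79, 3.14, 3.14, 3.14, 3.14, 3.14].

INTERFACE

Orientations are given as a rotation vector (axis times angle).
In Python, from cell import * gives the robot as it stands. The module is installed in compiled form; this text tells all that it offers.
- The arm moves only by the tool send_rows, never from a script. Its argument "motion" is a list of rows, each a list of 7 numbers: the shift along the tool's x, y, z in mm, then the turn, a rotation vector about the tool's x, y, z in rad, then the finger opening in mm, from 0 to 85.4. A call has 1 to 10 rows; each row shifts and turns the commanded pose from where the row before left it, along the tool's axes as they then stand; what a row does not reach is not made up. A row lasts 1/12 s, in which the tool goes at most 41.7 mm and 7.16 degrees, less where a joint would pass 70% of its speed; a pose out of reach is approached as far as the arm can. A call with a gripper value outside its range is refused whole. The fingers move at their own pace and stop on an object; the grip force is fixed at half the most. Time passes only in rows, so rows that do not move let the fingers close. It gives the time, the measured TCP pose, the force, the opening and the grip force at its end, in the units of the state.
- sense(): the state, without advancing time (a new reading comes with each control period).
- camera(name): name is "scene" or "top" or "wrist"; returns the picture (400x640x3 uint8, red, green, blue); there is no depth.
- camera_params(name): a dict with "camera_matrix" (3x3 intrinsics, pixels), "k1" (the pictures are not rectified: a ray, as slopes to the right and down, at radius r is drawn at 1 + k1 r^2 times it, then the intrinsics apply), "origin" and "attitude" of the camera in the world; the wrist camera has in their place "mount" (4x4, takes a point from camera to tool coordinates, whose origin is the TCP and whose axes are the flange's). Camera axes: x right, y down, z forward; pixel columns grow to the right and rows downward; lengths in m; the calibration is good to about 2 mm. A picture is of the moment at which its call begins: read the wrist's pose just before it. camera_params takes no time and is no camera call.
- hand_in(): hands the job in; it is judged then, once.
The state is a dict: "t": time; "joint_positions": joint angles; "qd": joint speeds; "tau": joint torques, N m; "tool_pos": TCP position; "tool_rot": TCP orientation; "ft_force": force on the tool from outside, world axes, zero at the start; "torque": the same for the moment, N m; "grip_width": finger opening in m; "grasp_force": force on a finger pad.
Only numpy, scipy, OpenCV 4.12 (cv2) and the standard library are available. Lean on these libraries where they do the work, as an engineer would, in place of code of your own. Each camera call takes 0.05 s, during which the arm holds its last target. There are 200 camera calls.

TASK

Swing the counter lamp's arm, which has a brass knob at its tip, to either side until the knob is a good 15 cm clear of the sign stand, and leave it there. Then pinch the black head of the sign's mast so that its red side button is pressed in, and pull the mast straight up, past the first stop, to the second stop at full height. Finish while still holding it up there, since it sinks back when let go; leave the other goods on the counter alone.

Things in the scene. Friction and masses are not known exactly. Their poses are not given: they have to be found in the camera images.
- sign_stand: Telescopic sign stand, bolted down: dark round foot 104 mm across, upright tube 28 mm thick, 34 mm brass collar (top at 145 mm). Origin: centre of the foot's underside, on the tube's axis; z up; the red button is on its +y side; a framed sign board (120 wide, 68 high) hangs on its +x side, 46 to 54 mm from the axis, its top 5 mm below sign_grip.
- sign_grip (a point): Middle of the mast's black head, on the tube's axis; 172 mm above the counter when the mast is down; rises with it. The head is 30 (x) x 26 (y) x 45 mm (z), axes as sign_stand, its -y face 14 mm from this point. With the button it measures 34 mm along y at rest, 28 mm when pressed (then centred on this point). Pinching it along y presses the button.
- red_button (a point): Centre of the outer face of the red button (18 mm wide, 30 mm high) on the +y face of the black head, at the height of sign_grip; 20 mm from it at rest, 14 mm when fully pressed. It rises with the mast.
- mast (a joint): Extension of the mast, m: 0 down (start), 0.065 first stop (a spring catch drops in there if the button is not held in), 0.13 second stop, the end of its travel. It slides straight up; weight and a return spring pull it down with about 3 to 6 N. No catch holds it at the second stop: let go, it sinks back to the first stop.
- button (a joint): Press of the red button, m: 0 out, 0.006 fully in; it moves along the stand's -y against a spring (3 N at first, 7 N fully in). The mast is locked at 0 and at the first stop unless the button is pressed more than about 0.004; keep it pressed while pulling.
- lamp_post (a point): Point on the vertical hinge axis of the lamp arm, which is the axis of the lamp's post (16 mm thick, white foot 100 mm across, bolted down about 0.18 m behind the sign stand); 265 mm above the counter, the height of lamp_knob.
- lamp_knob (a point): Grip point on the upright round brass knob near the tip of the white lamp arm: 20 mm thick; 265 mm above the counter, 205 mm from the hinge axis. The knob rises from 240 mm (top of the arm) to 282 mm. The level arm is 14 mm thick (underside at 226 mm), 40 mm wide, and ends 25 mm beyond the knob. It starts over the sign stand.
- lamp_arm (a joint): Swing of the lamp arm, rad: 0 = along the lamp foot's own -x, roughly over the sign stand and towards the robot; positive swings the tip to the robot's right (-y), negative to the left; turns from -1.6 to 1.6 with light friction (about 0.6 N at the knob) and stays where it is left.
- gift_box: Bystander, loose on the counter, leave alone: dark red gift box with gold ribbon, 74x104x46 mm. Origin: centre of its underside.
- dark_bear: Bystander, loose on the counter, leave alone: dark chocolate bear, 57x55x71 mm. Origin: centre of its underside.
- milk_bear: Bystander, loose on the counter, leave alone: milk chocolate bear, 57x55x71 mm. Origin: centre of its underside.
- bell: Bystander, loose on the counter, leave alone: counter bell, 84 mm across, 63 mm high. Origin: centre of its underside.
- spool: Bystander, loose on the counter, leave alone: ribbon spool, 60 mm across, 30 mm high. Origin: centre of its underside.
- bar: Bystander, loose on the counter, leave alone: chocolate bar in red wrapper, 55x117x9 mm. Origin: centre of its underside.
There are look-alikes about, which are no part of the job. Leave any orange look-alike of the sign_stand alone.

How it is judged:
By the outcome, as a careful person would: the job done as asked, in the order asked, and still so for the second after the job is handed in, while the arm keeps its last pose, push and grip.
It also fails if it takes over 45 s, if anything falls off the work surface, if the arm or the gripper's body presses on something with over 40 N, if the wrist force passes 120 N, or if a joint passes its speed limit or range.

## Working session

There is one attempt and no reset: what is moved stays moved. The work goes in short steps, Python scripts to look and compute and a tool call to move; the robot and the scene stay as the last step left them, time stands still between calls to the robot, and variables do not carry over. Pictures are saved under pics/ and viewed, at most 10 in all, crops included, and the job is handed in when it is done.

Besides the shell and the picture viewer there is one more tool, called as name(argument=value, ...), one argument or row to a line, values as JSON. send_rows: Moves the arm, as the interface text tells. Its arguments: {"type":"object","properties":{"motion":{"type":"array","items":{"type":"array","items":{"type":"number"}}}},"required":["motion"]}

```bash
mkdir -p pics; cat > h.py <<'E'
from cell import *
import numpy as np, cv2
from scipy.spatial.transform import Rotation as R
def att(a):
    a=np.array(a,float)
    return a if a.shape==(3,3) else R.from_rotvec(a).as_matrix() if a.size==3 else R.from_quat(a).as_matrix()
def ray(n,u,v):
    p=camera_params(n);K=np.array(p["camera_matrix"]);k=p["k1"]
    d=cv2.undistortPoints(np.array([[[u,v]]],float),K,np.array([k,0,0,0.]))[0,0]
    return np.array(p["origin"]),att(p["attitude"])@np.array([d[0],d[1],1])
def atz(n,u,v,z):
    o,d=ray(n,u,v);return o+d*(z-o[2])/d[2]
def proj(n,P):
    p=camera_params(n);A=att(p["attitude"])
    c=A.T@(np.array(P)-np.array(p["origin"]));s=c[:2]/c[2];s=s*(1+p["k1"]*(s@s))
    K=np.array(p["camera_matrix"]);return (K@[s[0],s[1],1])[:2]
E
python3 - <<'E'
from h import *
for n in("scene","top"):
    cv2.imwrite(f"pics/{n}0.png",camera(n)[:,:,::-1]);print(n,camera_params(n))
print(camera_params("wrist"));s=sense();print(s)
E
```

```text
scene {'camera_matrix': array([[489.72264674,   0.        , 333.28334199],
       [  0.        , 489.72264674, 203.13782716],
       [  0.        ,   0.        ,   1.        ]]), 'k1': 0.0017042526256699979, 'origin': array([-0.11634008,  1.30362423,  0.91182809]), 'attitude': array([-0.56155203,  2.43198023, -1.46398066])}
top {'camera_matrix': array([[399.06279098,   0.        , 315.07540006],
       [  0.        , 399.06279098, 200.01903085],
       [  0.        ,   0.        ,   1.        ]]), 'k1': -0.013290394600618535, 'origin': array([0.40911512, 0.03454463, 1.29398379]), 'attitude': array([-2.14720607,  2.19286536, -0.10885297])}
{'camera_matrix': array([[337.04267955,   0.        , 317.49788977],
       [  0.        , 337.04267955, 200.57948797],
       [  0.        ,   0.        ,   1.        ]]), 'k1': -0.025979042673433178, 'mount': array([[-1.17811746e-04, -9.60172447e-01, -2.79408048e-01,
         7.00798043e-02],
       [ 9.99999977e-01, -6.24045866e-05, -2.07197249e-04,
        -7.81858374e-04],
       [ 1.81508746e-04, -2.79408066e-01,  9.60172432e-01,
        -1.41682091e-01],
       [ 0.00000000e+00,  0.00000000e+00,  0.00000000e+00,
         1.00000000e+00]])}
{'t': 0.1, 'joint_positions': array([-1.36072008,  0.31163686,  0.01399257,  1.51286456, -0.00440753,
        1.31915826, -0.02721122]), 'qd': array([-2.42405167e-03,  7.33560878e-05,  2.04150135e-04, -3.76786533e-03,
        4.30547868e-05,  2.55918738e-04,  2.74456866e-04]), 'tau': array([ 8.80047282e-04, -3.80857193e+01,  1.46619016e-01, -2.31240302e+01,
        1.22342372e-02,  8.10148136e-03, -2.58037346e-05]), 'tool_pos': array([0.13684641, 0.53206041, 0.23034749]), 'tool_rot': array([-0.39432335, -3.11656734,  0.0031862 ]), 'ft_force': array([-0.69547649, -0.25064396, -0.62453113]), 'torque': array([ 0.0529265 , -0.02488376, -0.01868332]), 'grasp_force': 0.0, 'grip_width': 0.08524943310071888}
```

View pics/scene0.png

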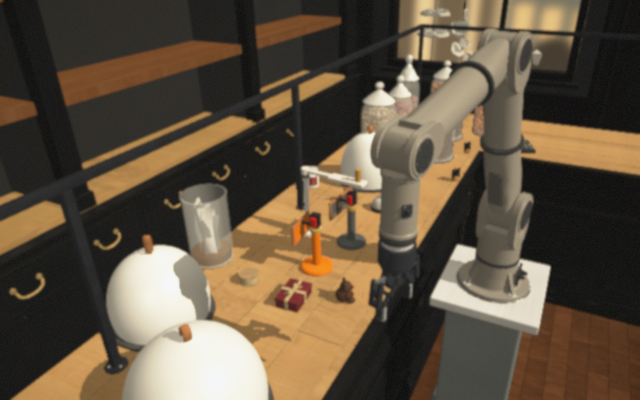

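View pics/top0.png

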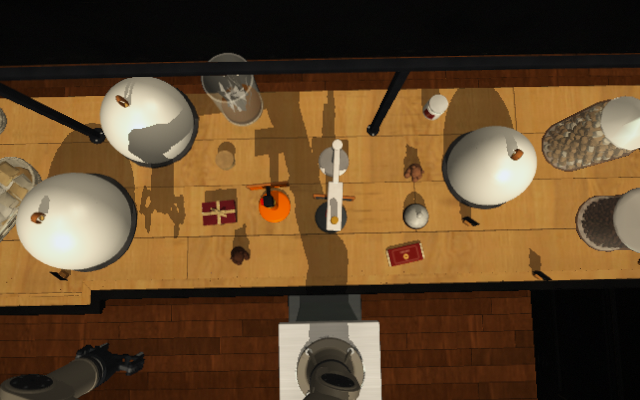

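The top view shows two stands. The orange one at (275,205) is the look-alike. The one with the dark foot at (331,215), under the lamp arm with its brass knob at (334,220), is the one meant. I'll confirm with an enlarged crop.

```bash
python3 - <<'E'
from h import *
a=cv2.imread("pics/top0.png")[135:245,250:360];b=cv2.imread("pics/scene0.png")[160:260,285:395]
a=cv2.resize(a,(396,396),interpolation=2);b=cv2.resize(b,(396,396),interpolation=2)
cv2.imwrite("pics/crop0.png",np.hstack([a,b]))
print("knob",atz("top",334,220,.282),"tip post",atz("top",337,145,.24),"foot",atz("top",331,215,.006),atz("scene",351,241,.006),"knobscene",atz("scene",358,172,.275))
E
```

```text
knob [ 0.45876839 -0.01362465  0.282     ] tip post [ 0.66250749 -0.02890578  0.24      ] foot [ 0.48866862 -0.0174841   0.006     ] [ 0.48055845 -0.00764024  0.006     ] knobscene [ 0.45410404 -0.00067495  0.275     ]
```

View pics/crop0.png

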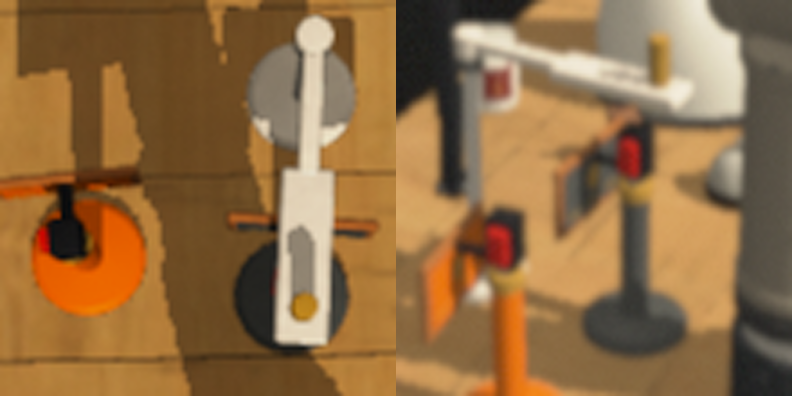

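The crop confirms it. The dark-footed stand, centred near crop (292,295), has the lamp knob above it at (304,306), and the orange one is the decoy. Knob-to-post measures 0.204 m (0.205 expected). I'll swing the arm to the robot's right, straddling the knob with the fingers. First I rise, then travel over.

```bash
cat >> h.py <<'E'
def plan(tgts,p0=None,R0=None,step=38,ang=.12):
    """tgts: list of (xyz, azimuth of tool y); tool vertical. Prints rows (mm, rad) in tool axes."""
    s=sense();p=np.array(s["tool_pos"]) if p0 is None else np.array(p0);Rm=R.from_rotvec(s["tool_rot"]) if R0 is None else R0
    for xyz,az in tgts:
        y=np.array([np.cos(az),np.sin(az),0]);z=np.array([0,0,-1.]);T=R.from_matrix(np.c_[np.cross(y,z),y,z])
        w=(Rm.inv()*T).as_rotvec();d=np.array(xyz)-p
        n=max(1,int(np.ceil(max(np.linalg.norm(d)*1000/step,np.linalg.norm(w)/ang))))
        print("-- rows",n)
        rows=[]
        for i in range(n):
            rows.append(np.r_[np.round(Rm.inv().apply(d/n)*1000,1),np.round(w/n,4)]);Rm=Rm*R.from_rotvec(w/n)
        if np.ptp(rows,axis=0).max()<.15: rows=rows[:1]
        for r in rows: print([float(v) for v in r])
        p=np.array(xyz)
E
python3 - <<'E'
from h import *
p=sense()["tool_pos"]
plan([((p[0],p[1],.37),1.319),((.44,-.013,.37),1.319)])
E
```

```text
-- rows 4
[-0.0, -0.1, -34.9, -0.0005, 0.0, 0.0]
-- rows 17
[-25.3, -26.6, 0.0, -0.0, 0.0, -0.0]
```

send_rows(
  motion=[
    [0,0,-35,0,0,0,85],
    [0,0,-35,0,0,0,85],
    [0,0,-35,0,0,0,85],
    [0,0,-35,0,0,0,85],
    [-25.3,-26.6,0,0,0,0,85],
    [-25.3,-26.6,0,0,0,0,85],
    [-25.3,-26.6,0,0,0,0,85],
    [-25.3,-26.6,0,0,0,0,85],
    [-25.3,-26.6,0,0,0,0,85],
    [-25.3,-26.6,0,0,0,0,85],
  ],
)

```text
t: 0.93
tool_pos: [0.2447, 0.3384, 0.3709]
tool_rot: [-0.394, -3.116, 0.001]
ft_force: [0.2, -0.1, 1.3]
grip_width: 0.085
grasp_force: 0.0
```

send_rows(
  motion=[
    [-25.3,-26.6,0,0,0,0,40],
    [-25.3,-26.6,0,0,0,0,40],
    [-25.3,-26.6,0,0,0,0,40],
    [-25.3,-26.6,0,0,0,0,40],
    [-25.3,-26.6,0,0,0,0,40],
    [-25.3,-26.6,0,0,0,0,40],
    [-25.3,-26.6,0,0,0,0,40],
    [-25.3,-26.6,0,0,0,0,40],
    [-25.3,-26.6,0,0,0,0,40],
  ],
)

```text
t: 1.68
tool_pos: [0.4053, 0.0499, 0.3711]
tool_rot: [-0.394, -3.117, -0.001]
ft_force: [0.7, 0.1, -0.7]
grip_width: 0.0401
grasp_force: 0.0
```

send_rows(
  motion=[
    [-25.3,-26.6,0,0,0,0,40],
    [-25.3,-26.6,0,0,0,0,40],
    [0,0,0,0,0,-0.09,40],
    [0,0,0,0,0,-0.086,40],
    [0,0,0,0,0,0,40],
  ],
)

```text
t: 2.1
tool_pos: [0.4408, -0.0132, 0.3708]
tool_rot: [-0.12, -3.138, 0.001]
ft_force: [-0.2, 0.7, 0.6]
grip_width: 0.0398
grasp_force: 0.0
```

```bash
cat >> h.py <<'E'
def wcam():
    s=sense();im=camera("wrist");M=np.eye(4);M[:3,:3]=R.from_rotvec(s["tool_rot"]).as_matrix();M[:3,3]=s["tool_pos"]
    return im,M@np.array(camera_params("wrist")["mount"])
def watz(C,u,v,z):
    p=camera_params("wrist")
    d=cv2.undistortPoints(np.array([[[u,v]]],float),p["camera_matrix"],np.array([p["k1"],0,0,0.]))[0,0]
    d=C[:3,:3]@[d[0],d[1],1];o=C[:3,3];return o+d*(z-o[2])/d[2]
E
python3 - <<'E'
from h import *
im,C=wcam();np.save("C1.npy",C);cv2.imwrite("pics/w1.png",im[:,:,::-1]);s=sense();print(s["t"],s["tool_pos"],s["tool_rot"],s["grip_width"])
E
```

```text
2.15 [ 0.44069206 -0.01250477  0.37083428] [-1.22349409e-01 -3.13811247e+00  2.37146007e-04] 0.039844002228651414
```

View pics/w1.png

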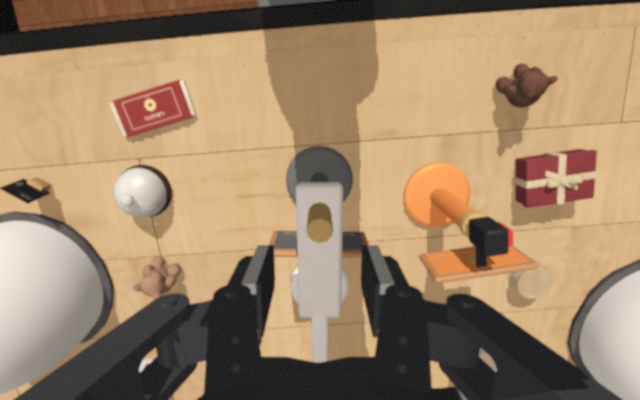

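The knob's top is at about (320,214) and its base on the arm at about (320,234). It stands between the open fingers, with the arm running down the picture and the orange decoy off to the right at (437,195).

```bash
python3 - <<'E'
from h import *
C=np.load("C1.npy")
print(C[:3,3],watz(C,320,213,.282),watz(C,320,234,.24),"arm",watz(C,320,316,.24),watz(C,320,186,.24))
# arc plan for a right swing
P=np.array([.661,-.028]);K=np.array([.457,-.014])
a0=np.arctan2(*(K-P)[::-1]);r=.205
from numpy import pi
y0=a0-pi/2
print(a0)
def at(a,z=.252): q=P+r*np.array([np.cos(a),np.sin(a)]);return ((q[0],q[1],z),a-pi/2)
print(at(a0),at(a0+1.35))
T=R.from_rotvec(sense()["tool_rot"])
plan([at(a0,.371),at(a0)]+[at(a0+.09*i) for i in range(1,4)])
E
```

```text
[ 0.37083156 -0.00872162  0.51253841] [ 0.44681704 -0.01284447  0.282     ] [ 0.47976867 -0.01502196  0.24      ] arm [ 0.56205627 -0.02115987  0.24      ] [ 0.43710143 -0.01183637  0.24      ]
3.073072638031098
((np.float64(0.4564810484804378), np.float64(-0.013964385680030073), 0.252), np.float64(1.5022763112362014)) ((np.float64(0.6025141052465173), np.float64(-0.22448002472232267), 0.252), np.float64(2.852276311236201))
-- rows 1
[-15.9, -0.2, -0.2, -0.0002, -0.0011, -0.0094]
-- rows 4
[0.0, -0.0, 29.8, 0.0, 0.0, -0.0]
-- rows 1
[-0.8, -18.4, -0.0, 0.0, 0.0, -0.09]
-- rows 1
[-0.8, -18.4, -0.0, 0.0, -0.0, -0.09]
-- rows 1
[-0.8, -18.4, -0.0, 0.0, -0.0, -0.09]
```

send_rows(
  motion=[
    [-17,0,0,0,0,0,40],
    [0,0,30,0,0,0,40],
    [0,0,30,0,0,0,40],
    [0,0,30,0,0,0,40],
    [0,0,28,0,0,0,40],
    [0,0,0,0,0,0,40],
  ],
)

```text
t: 2.65
tool_pos: [0.4531, -0.0126, 0.2479]
tool_rot: [-0.119, -3.127, 0.002]
ft_force: [-0.7, 0.4, -0.3]
grip_width: 0.0401
grasp_force: 0.0
```

send_rows(
  motion=[
    [-0.5,-14.3,0,0,0,-0.07,40],
    [-0.5,-14.3,0,0,0,-0.07,40],
    [-0.5,-14.3,0,0,0,-0.07,40],
    [-0.5,-14.3,0,0,0,-0.07,40],
    [-0.5,-14.3,0,0,0,-0.07,40],
    [-0.5,-14.3,0,0,0,-0.07,40],
    [-0.5,-14.3,0,0,0,-0.07,40],
  ],
)

```text
t: 3.23
tool_pos: [0.4752, -0.1112, 0.255]
tool_rot: [-0.651, 3.072, 0.001]
ft_force: [-0.0, 1.2, 0.4]
grip_width: 0.0398
grasp_force: 0.4
```

send_rows(
  motion=[
    [-0.5,-14.3,0,0,0,-0.07,40],
    [-0.5,-14.3,0,0,0,-0.07,40],
    [-0.5,-14.3,0,0,0,-0.07,40],
    [-0.5,-14.3,0,0,0,-0.07,40],
    [-0.5,-14.3,0,0,0,-0.07,40],
    [-0.5,-14.3,0,0,0,-0.07,40],
    [-0.5,-14.3,0,0,0,-0.07,40],
  ],
)

```text
t: 3.82
tool_pos: [0.5361, -0.1898, 0.2549]
tool_rot: [-1.377, 2.823, -0.0]
ft_force: [-0.7, 0.6, 1.0]
grip_width: 0.0399
grasp_force: 0.4
```

send_rows(
  motion=[
    [-0.5,-14.3,0,0,0,-0.07,40],
    [-0.5,-14.3,0,0,0,-0.07,40],
    [-0.5,-14.3,0,0,0,-0.07,40],
    [-0.5,-14.3,0,0,0,-0.07,40],
    [-0.5,-14.3,0,0,0,-0.07,40],
    [-0.5,-14.3,0,0,0,-0.07,40],
    [0,0,0,0,0,0,40],
  ],
)

```text
t: 4.4
tool_pos: [0.6003, -0.2201, 0.2512]
tool_rot: [1.849, -2.538, -0.009]
ft_force: [0.6, 1.5, -0.1]
grip_width: 0.0398
grasp_force: 0.0
```

```bash
python3 - <<'E'
from h import *
s=sense();print(s["t"],s["tool_pos"],s["tool_rot"],s["ft_force"],s["joint_positions"])
im=camera("top")[130:250,240:440,::-1];cv2.imwrite("pics/t2.png",cv2.resize(im,(800,480),interpolation=2))
E
```

```text
4.4 [ 0.60028226 -0.22005942  0.25118173] [ 1.84943505 -2.53841624 -0.00858091] [ 0.57403528  1.49679042 -0.08797158] [ 0.52808071  0.52077862 -0.33970507  1.18146296  0.16449853  1.47051077
  3.04331277]
```

View pics/t2.png

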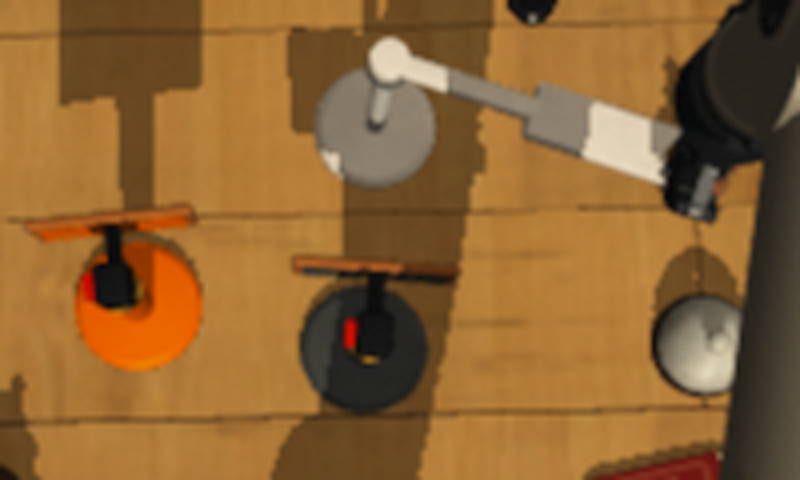

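The lamp arm now points right, with its tip by the gripper near crop (690,170). The stand is in the open: head at about (375,330), red button at (351,333), board line from (293,263) to (457,275), foot centre at (363,348).

```bash
python3 - <<'E'
from h import *
f=lambda u,v,z:atz("top",240+u/4,130+v/4,z)
print("head",f(376,326,.1945),"btn",f(351,333,.172),"foot",f(363,348,.008),"boardL",f(293,260,.167),"boardR",f(457,272,.167))
d=f(293,262,.167)-f(457,274,.167);print(np.linalg.norm(d),"az",np.arctan2(d[1],d[0]))
E
```

```text
head [ 0.48652414 -0.01839229  0.1945    ] btn [ 0.48354185 -0.00175055  0.172     ] foot [ 0.48210579 -0.01643619  0.008     ] boardL [0.53667907 0.03803005 0.167     ] boardR [ 0.52565362 -0.07820107  0.167     ]
0.11673808566754391 az 1.4762301180946635
```

send_rows(
  motion=[
    [0,-12,0,0,0,0.05,40],
    [0,-12,0,0,0,0.05,40],
    [0,0,0,0,0,0,40],
    [0,0,-20,0,0,0,40],
    [0,0,-30,0,0,0,40],
    [0,0,-30,0,0,0,40],
    [0,0,-30,0,0,0,60],
    [0,0,0,0,0,0,85],
  ],
)

```text
t: 5.12
tool_pos: [0.6224, -0.2295, 0.3678]
tool_rot: [1.714, -2.63, 0.011]
ft_force: [-0.3, 1.4, 1.0]
grip_width: 0.0629
grasp_force: 0.0
```

```bash
python3 - <<'E'
from h import *
plan([((.445,-.016,.355),1.476)])
E
```

```text
-- rows 11
[-11.2, 22.6, 1.0, -0.0007, -0.0002, 0.1136]
[-8.6, 23.7, 1.0, -0.0007, -0.0002, 0.1136]
[-5.9, 24.5, 1.0, -0.0007, -0.0002, 0.1136]
[-3.0, 25.1, 1.0, -0.0007, -0.0002, 0.1136]
[-0.2, 25.2, 1.1, -0.0007, -0.0002, 0.1136]
[2.7, 25.1, 1.1, -0.0007, -0.0002, 0.1136]
[5.5, 24.6, 1.1, -0.0007, -0.0002, 0.1136]
[8.3, 23.8, 1.1, -0.0007, -0.0002, 0.1136]
[10.9, 22.8, 1.1, -0.0007, -0.0002, 0.1136]
[13.4, 21.4, 1.1, -0.0007, -0.0002, 0.1136]
[15.8, 19.7, 1.2, -0.0007, -0.0002, 0.1136]
```

send_rows(
  motion=[
    [-11.2,22.6,1,0,0,0.114,85],
    [-8.6,23.7,1,0,0,0.114,85],
    [-5.9,24.5,1,0,0,0.114,85],
    [-3,25.1,1,0,0,0.114,85],
    [-0.2,25.2,1,0,0,0.114,85],
    [2.7,25.1,1,0,0,0.114,85],
    [5.5,24.6,1,0,0,0.114,85],
    [8.3,23.8,1,0,0,0.114,85],
    [10.9,22.8,1,0,0,0.114,85],
  ],
)

```text
t: 5.87
tool_pos: [0.4739, -0.0544, 0.3521]
tool_rot: [0.192, -3.127, 0.002]
ft_force: [0.5, -0.1, -0.6]
grip_width: 0.085
grasp_force: 0.0
```

send_rows(
  motion=[
    [13.4,21.4,1,0,0,0.114,85],
    [15.8,19.7,1,0,0,0.11,85],
    [0,0,0,0,0,0,85],
    [0,0,0,0,0,0,85],
  ],
)

```text
t: 6.2
tool_pos: [0.4425, -0.0152, 0.3508]
tool_rot: [-0.144, -3.13, 0.004]
ft_force: [-1.0, -0.4, -0.5]
grip_width: 0.0852
grasp_force: 0.0
```

```bash
python3 - <<'E'
from h import *
im,C=wcam();np.save("C2.npy",C);s=sense();print(s["t"],s["tool_pos"],s["tool_rot"],s["ft_force"],s["joint_positions"])
cv2.imwrite("pics/w2.png",im[:,:,::-1])
cv2.imwrite("pics/w2c.png",cv2.resize(im[120:320,180:460,::-1],(800,571),interpolation=2))
E
```

```text
6.25 [ 0.44318692 -0.01656102  0.3504741 ] [-0.14703491 -3.13002404  0.00468558] [-0.11185355  0.16344123  0.72280757] [ 0.22084345  0.06865725 -0.24074699  1.51947459  0.01880412  1.56373142
  1.45727742]
```

View pics/w2c.png

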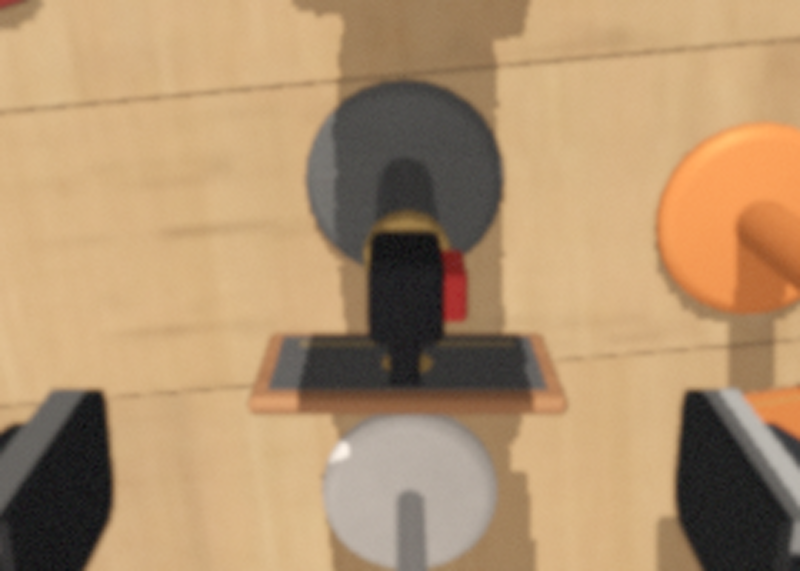

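The head's top face spans crop x 369–443, with its far edge at y≈342. The red button is on the right (+y) at (456,285). The board's top edge is level in the picture, so the yaw matches.

```bash
python3 - <<'E'
from h import *
C=np.load("C2.npy");f=lambda u,v,z:watz(C,180+u*280/800,120+v*200/571,z)
print("far edge L,R",f(369,342,.1945),f(443,342,.1945),"foot",f(404,174,.006),"board",f(250,405,.167),f(565,403,.167))
print("bottom front edge",f(370,234,.1495),f(441,234,.1495),"btn out",f(466,285,.172))
ex=np.array([np.cos(-.095),np.sin(-.095),0])
print("axis from far edge",(f(369,342,.1945)+f(443,342,.1945))/2-.015*ex,"board",(f(250,408,.167)+f(565,408,.167))/2-.054*ex,"front",(f(370,234,.1495)+f(441,234,.1495))/2+.015*ex)
E
```

```text
far edge L,R [ 0.49545651 -0.0294907   0.1945    ] [ 0.49768819 -0.00493606  0.1945    ] foot [ 0.48106266 -0.0149488   0.006     ] board [ 0.52778255 -0.07787145  0.167     ] [0.53753937 0.03868725 0.167     ]
bottom front edge [ 0.47094785 -0.02790311  0.1495    ] [ 0.47334009 -0.00166358  0.1495    ] btn out [0.48624709 0.00513578 0.172     ]
axis from far edge [ 0.48163999 -0.01579052  0.1945    ] board [ 0.48053252 -0.01459384  0.167     ] front [ 0.48707634 -0.0162062   0.1495    ]
```

```bash
python3 - <<'E'
from h import *
s=sense();print(s["tool_pos"],s["tool_rot"])
plan([((.482,-.0155,.35),1.477),((.482,-.0155,.157),1.477)],step=33)
E
```

```text
[ 0.44318692 -0.01656102  0.3504741 ] [-0.14703491 -3.13002404  0.00468558]
-- rows 2
[-19.3, 2.3, 0.1, -0.0017, -0.004, -0.0]
-- rows 6
[0.0, 0.0, 32.2, -0.0, 0.0, -0.0]
```

send_rows(
  motion=[
    [-19.3,2.3,0,-0.001,-0.003,0,85],
    [-19.3,2.3,0,0,0,0,85],
    [0,0,33,0,0,0,85],
    [0,0,33,0,0,0,85],
    [0,0,33,0,0,0,85],
    [0,0,33,0,0,0,85],
    [0,0,33,0,0,0,85],
    [0,0,28,0,0,0,85],
    [0,0,0,0,0,0,85],
    [0,0,0,0,0,0,85],
  ],
)

```text
t: 7.08
tool_pos: [0.4804, -0.0168, 0.1554]
tool_rot: [-0.151, -3.128, 0.003]
ft_force: [0.9, 0.5, 0.8]
grip_width: 0.0853
grasp_force: 0.0
```

```bash
python3 - <<'E'
from h import *
im,C=wcam();s=sense();print(s["t"],s["tool_pos"],s["tool_rot"],s["ft_force"],s["grip_width"])
cv2.imwrite("pics/w3.png",im[:,:,::-1])
E
```

```text
7.1333 [ 0.4822207  -0.0164389   0.15727431] [-1.50213015e-01 -3.13221279e+00  2.60795985e-03] [0.48638899 0.04691863 0.5914911 ] 0.08491653026134809
```

View pics/w3.png

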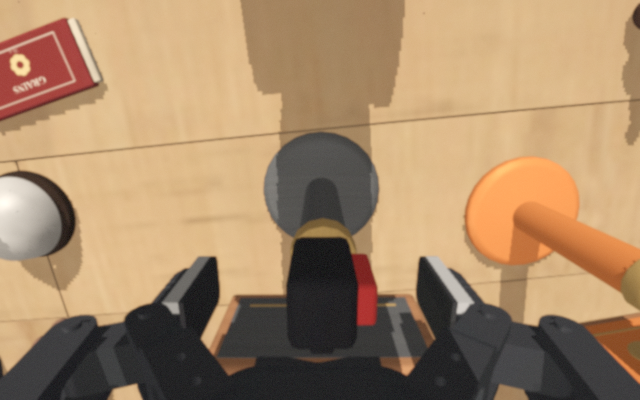

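The head sits between the fingers: its edges are at about 291 and 354, and the finger inner edges at 218 and 418. Its centre is about 2 mm to +y of the finger midline, so I shift 2 mm to +y and close.

send_rows(
  motion=[
    [0,2,0,0,0,0,85],
    [0,0,0,0,0,0,60],
    [0,0,0,0,0,0,45],
    [0,0,0,0,0,0,38],
    [0,0,0,0,0,0,30],
    [0,0,0,0,0,0,20],
    [0,0,0,0,0,0,20],
    [0,0,0,0,0,0,20],
    [0,0,0,0,0,0,20],
  ],
)

```text
t: 7.88
tool_pos: [0.4818, -0.0153, 0.1576]
tool_rot: [-0.149, -3.132, 0.006]
ft_force: [-1.0, -3.6, 5.9]
grip_width: 0.0251
grasp_force: 60.6
```

send_rows(
  motion=[
    [0,0,-4,0,0,0,20],
    [0,0,-5,0,0,0,20],
    [0,0,-6,0,0,0,20],
    [0,0,0,0,0,0,20],
  ],
)

```text
t: 8.22
tool_pos: [0.4817, -0.0153, 0.1718]
tool_rot: [-0.15, -3.132, 0.006]
ft_force: [0.7, -5.1, -3.6]
grip_width: 0.0252
grasp_force: 59.7
```

```bash
python3 - <<'E'
from h import *
im,C=wcam();s=sense();print(s["t"],s["tool_pos"],s["ft_force"],s["grip_width"],s["grasp_force"])
cv2.imwrite("pics/w4.png",im[:,:,::-1])
E
```

```text
8.2667 [ 0.48174859 -0.01531691  0.17151403] [ 1.20762049 -5.48919482 -2.12699537] 0.02552274078479152 59.73358154296875
```

View pics/w4.png

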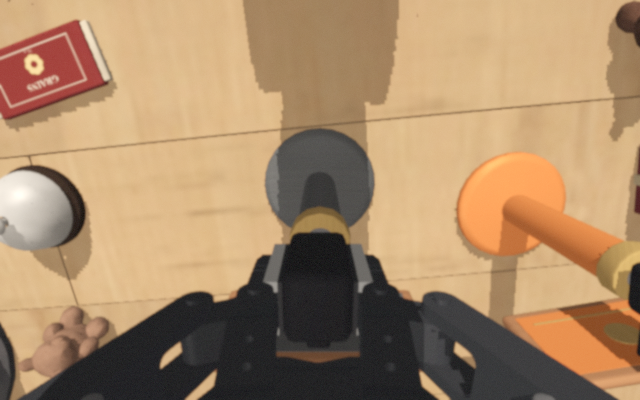

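The mast is following: the head keeps its place between the pads while the collar recedes, and the pull reads about 3 N down. I keep pulling up.

send_rows(
  motion=[
    [0,0,-10,0,0,0,20],
    [0,0,-12,0,0,0,20],
    [0,0,-12,0,0,0,20],
    [0,0,-12,0,0,0,20],
    [0,0,-12,0,0,0,20],
    [0,0,-12,0,0,0,20],
    [0,0,-12,0,0,0,20],
    [0,0,-12,0,0,0,20],
    [0,0,-10,0,0,0,20],
    [0,0,0,0,0,0,20],
  ],
)

```text
t: 9.1
tool_pos: [0.4817, -0.0153, 0.2761]
tool_rot: [-0.15, -3.13, 0.006]
ft_force: [-0.3, -6.0, -4.1]
grip_width: 0.0256
grasp_force: 59.7
```

send_rows(
  motion=[
    [0,0,-4,0,0,0,20],
    [0,0,-3,0,0,0,20],
    [0,0,-2,0,0,0,20],
    [0,0,0,0,0,0,20],
    [0,0,0,0,0,0,20],
  ],
)

```text
t: 9.52
tool_pos: [0.4816, -0.0154, 0.2834]
tool_rot: [-0.15, -3.129, 0.006]
ft_force: [0.1, -5.6, -4.3]
grip_width: 0.0255
grasp_force: 59.5
```

send_rows(
  motion=[
    [0,0,-2,0,0,0,20],
    [0,0,-2,0,0,0,20],
    [0,0,0,0,0,0,20],
    [0,0,0,0,0,0,20],
  ],
)

```text
t: 9.85
tool_pos: [0.4816, -0.0153, 0.2873]
tool_rot: [-0.15, -3.129, 0.006]
ft_force: [0.0, -5.5, -4.6]
grip_width: 0.0254
grasp_force: 59.5
```

send_rows(
  motion=[
    [0,0,-1.5,0,0,0,20],
    [0,0,0,0,0,0,20],
    [0,0,0,0,0,0,20],
  ],
)

```text
t: 10.1
tool_pos: [0.4816, -0.0153, 0.2879]
tool_rot: [-0.15, -3.128, 0.006]
ft_force: [0.3, -6.1, -7.6]
grip_width: 0.0256
grasp_force: 60.4
```

send_rows(
  motion=[
    [0,0,-1.5,0,0,0,20],
    [0,0,0,0,0,0,20],
    [0,0,0,0,0,0,20],
  ],
)

```text
t: 10.35
tool_pos: [0.4816, -0.0153, 0.288]
tool_rot: [-0.15, -3.127, 0.006]
ft_force: [2.2, -5.7, -12.4]
grip_width: 0.0259
grasp_force: 60.3
```

The end stop is reached: height is static at +0.130 m and the pull has risen to 12 N. One last check of the scene before handing in.

```bash
python3 - <<'E'
from h import *
a=camera("top")[120:280,180:440,::-1];b=camera("scene")[120:320,230:480,::-1]
cv2.imwrite("pics/f.png",np.hstack([cv2.resize(a,(420,258)),cv2.resize(b,(323,258))]))
s=sense();print(s["t"],s["tool_pos"],s["ft_force"],s["grip_width"])
E
```

```text
10.45 [ 0.48156551 -0.01531069  0.28805   ] [  2.60766054  -5.30725866 -12.79440836] 0.025085402902993163
```

View pics/f.png

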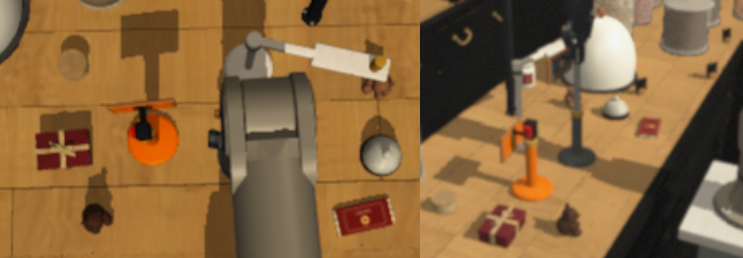

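The lamp arm rests out to the right with its knob at (380,63). The mast is fully extended in the gripper, and the bystanders stand where they were.

```bash
python3 -c "
from cell import *
print(hand_in())"
```

```text
the job is handed in; nothing more can be done
None
```

Job handed in at about 10.5 s: the lamp arm is swung right with its knob roughly 17 cm from the nearest edge of the sign board, the mast is held at the second stop with the button pressed in, and the other goods look unmoved in the final picture.

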